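Hold the surface probe on the frying pan's spot

ROBOT

A 6-joint arm with a two-finger parallel gripper is mounted at the origin on the work surface. World frame = base frame: x ahead of the robot, y to its left, z up, the work surface at z = 0. Lengths are in m, angles in rad, forces in N, time in s.
With the tool pointing down it reaches from about 0.375 to 0.925 m from the base axis. Payload 5.7 kg.
Tool frame: the origin (TCP) lies at the very end of the fingers, on their centre line; the grasp point (between the pads) lies 19 mm behind it; z points along the fingers, y is the line along which they close (so a half turn about z gives the same grasp; the last joint's range is limited). The gripper opens to 85 mm and grips with 20 to 120 N. Pads are 22 mm wide; open, the fingers measure 114 mm over their backs; the gripper's body (76 mm by 85 mm) begins 54 mm behind the grasp point. The pads swing forward as they close: fully open they stand 13 mm farther back than shut.
Start: joints at [1.21, 0.359, 1.51, -0, 1.272, -0.115], TCP at [0.146, 0.582, 0.204] pointing down, gripper open.
Joint ranges: [-2.97, 2.97], [-1.01, 2.36], [0.21, 2.38], [-0.96, 4.11], [0.2, 2.71], [-2.98, 2.98]. Speed limits (rad/s): [2.39, 2.39, 3.14, 3.14, 3.14, 3.14].

INTERFACE

Orientations are given as a rotation vector (axis times angle).
In Python, from rig import env gives the robot as it stands. The module is installed in compiled form; this text tells all that it offers.
- The arm moves only by the tool servo_tool, never from a script. Its argument "rows" is a list of rows, each an object with "dp": the shift along the world's x, y, z in mm, a list of three; "turn": the turn, a rotation vector about the world's x, y, z in degrees, a list of three; "jaw": the opening, from -1 (shut) to 1 (fully open). A call has 1 to 5 rows; each row is the pose to reach, as a shift and turn from the pose commanded when the call began; what a row does not reach only later rows make up. A row lasts 1/8 s, in which the tool goes at most 62.5 mm and 10.7 degrees, less where a joint would pass 70% of its speed; a pose out of reach is approached as far as the arm can. A call with a gripper value outside its range is refused whole. The fingers move at their own pace and stop on an object; "squeeze" is the grip in N (left out, the last holds). Time passes only in rows, so rows that repeat a pose let the fingers close. It gives the time, the measured TCP pose, the force, the opening and the grip force at its end, in the units of the state.
- env.get_obs(): the state, without advancing time (a new reading comes with each control period).
- env.get_image(name): name is "scene" or "top" or "wrist"; returns the picture (384x512x3 uint8, red, green, blue); there is no depth.
- env.calibration(name): a dict with "fovy" (degrees; the focal length in pixels is half the picture's height over the tangent of half this angle, whatever the lens; pixels are square), "cx", "cy" (the principal point, pixels), "origin" and "orientation" of the camera in the world. Camera axes: x right, y down, z forward; pixel columns grow to the right and rows downward; lengths in m; the calibration is good to about 2 mm. The wrist camera is an equidistant fisheye: a pixel r from the principal point sees the ray r / f radians off the axis. A picture is of the moment at which its call begins: read the wrist's pose just before it. calibration takes no time and is no camera call; for the wrist camera it gives the pose at the moment of the call.
- env.sign_off(): hands the job in; it is judged then, once.
Trained networks look in the newest picture that a camera, given by its name, has taken for a name from the list of things; names that differ only in an ending like _2 or _b are one class to them, and where a whole thing is asked for, a point or a joint stands for the part that bears it (a point fixed in the world has none). Each returns a list of dicts, best first, with "conf" (0 to 1); they miss things now and then, are a little off and sometimes report something else, mostly with a low value. They report only what shows in the picture. A call takes as long as a camera call. They do not tell look-alikes from the thing itself.
- env.look_for(name, camera): "position" ([column, row] in pixels, amid what is visible of it).
The state is a dict: "time_s": time; "q": joint angles; "qd": joint speeds; "joint_efforts": joint torques, N m; "tcp_pos": TCP position; "tcp_rot": TCP orientation; "wrist_force": force on the tool from outside, world axes, zero at the start; "ft_torque": the same for the moment, N m; "gripper_width": opening from 0.0 (shut) to 1.0 (fully open); "grip_force": force on a finger pad.
Only numpy, scipy, OpenCV 4.12 (cv2) and the standard library are available. Lean on these libraries where they do the work, as an engineer would, in place of code of your own. Each camera call takes 0.05 s, during which the arm holds its last target. There are 200 camera calls.

TASK

Push the keeper lever of the wooden holder fully over so that its fork swings up off the thermometer probe, then draw the probe out of the block. Hold it upright with its tip on the raised spot in the middle of the frying pan's floor, pressed gently so that the sprung tip is about half-way in, and finish while still holding it there. Do not ram or shove the pan, leave the lever over, and leave the other things on the counter where they are.

Things in the scene. Friction and masses are not known exactly. Their poses are not given: they have to be found in the camera images.
- holder: Wooden block, fixed, on the 3 mm bamboo mat. Origin on its underside, on the axis of the upright 18 mm bore in which the probe hangs; z up. Block x -40 to +85 mm, y -40 to +40, top at z = 80. The keeper lever's pivot runs along the holder's y through (65, 0, 91) mm in its frame.
- keeper (a joint): Steel keeper lever's angle, rad: 0 locked, 1.6 at its stop, turning about the holder's +y; stays where left (about 1.5 N at the knob moves it). At 0 its fork (prongs 80 mm long, 38 mm apart inside) lies level towards the holder's -x over the probe's collar, either side of its handle, and blocks lifting; it swings up towards +x, clear from about 1.1. Worked by a side arm with a knob.
- keeper_knob (a point): Centre of the black 20 mm ball knob ending the lever's side arm (bar 10 mm thick, 70 mm from pivot to knob, at y = +54 mm in the holder's frame, just outside the block's side). At joint 0 the arm stands up, leaning 0.35 rad from vertical towards the holder's -x; push it over to +x: at joint value q it leans q - 0.35 rad to +x.
- probe: Thermometer probe, about 0.13 kg, upright in the holder at first. Origin: underside of its collar, z up. Collar: disc 52 mm across, z 0 to 6 mm, resting on the holder's top. Handle: black square bar 24 x 24 mm, sides along its x and y, z 6 to 81 mm; grip near z = 50. Below: 10 mm steel stem to z = -50, then the sprung tip with a flat foot 12 mm across, at z = -70 when not pressed.
- probe_tip (a point): Centre of the flat end face of the probe's sprung foot; it moves up the probe as the tip is pushed in.
- plunger (a joint): How far the probe's sprung tip is pushed in, m: 0 = out, 0.014 = fully in. About 0.9 N starts it and each further mm takes 0.3 N (half in: about 3 N).
- pan: Loose dark frying pan, 0.9 kg, on the 3 mm bamboo mat: 180 mm across the rim, 40 mm deep outside, flat floor 5 mm thick and about 135 mm across inside; origin under the middle of its bottom, z up; straight handle along its +x, reaching 230 mm from the middle.
- pan_spot (a point): Centre of the top of the raised round sensing spot in the middle of the pan's floor: 24 mm across, 2 mm higher than the floor, 7 mm above the pan's origin.
- heart_cutter: Heart-shaped steel cookie cutter, about 50 x 62 mm, 22 mm tall; origin under its middle. Bystander.
- small_heart_cutter: Small heart-shaped steel cookie cutter, about 36 x 36 mm, 18 mm tall; origin under its middle. Bystander.
- round_cutter: Round steel cookie cutter, 66 mm across, 25 mm tall; origin under its middle. Bystander.
- tumbler: Empty clear glass tumbler, 72 mm across, 130 mm tall; origin under its middle. Bystander.
- jar: Small closed amber jar, 64 mm across, 90 mm tall; origin under its middle. Bystander.
- lollipop: Hard caramel lollipop lying flat: disc 84 mm across, 10 mm thick, with a 120 mm stick; origin under the disc's middle, stick along its +x. Bystander.
- spoon: Spoon lying on the counter along its x; origin under its middle. Bystander.
Mind the look-alikes: they are no part of the job. What is shaped like the probe but pink or red is not meant.

How it is judged:
By the outcome, as a careful person would: the job done as asked, in the order asked, and still so for the second after the job is handed in, while the arm keeps its last pose, push and grip.
It also fails if it takes over 64 s, if anything falls off the work surface, if the arm or the gripper's body presses on something with over 40 N, if the wrist force passes 120 N, or if a joint passes its speed limit or range.

## Working session

There is one attempt and no reset: what is moved stays moved. The work goes in short steps, Python scripts to look and compute and a tool call to move; the robot and the scene stay as the last step left them, time stands still between calls to the robot, and variables do not carry over. Pictures are saved under pics/ and viewed, at most 10 in all, crops included, and the job is handed in when it is done.

Besides the shell and the picture viewer there is one more tool, called after "Call:" by a JSON object that holds its "method" and its "body", one argument or row to a line. servo_tool: Moves the arm, as the interface text tells. Its arguments: {"type":"object","properties":{"rows":{"type":"array","items":{"type":"object","properties":{"dp":{"type":"array","items":{"type":"number"}},"turn":{"type":"array","items":{"type":"number"}},"jaw":{"type":"number"}}}},"squeeze":{"type":"number"}},"required":["rows"]}

```bash
mkdir -p pics; cat > h.py <<'E'
import numpy as np, cv2
from scipy.spatial.transform import Rotation as R
from rig import env
def cal(n):
    c=env.calibration(n); o=np.array(c["orientation"],float)
    M=o if o.shape==(3,3) else (R.from_rotvec(o).as_matrix() if o.size==3 else None)
    return c,M,np.array(c["origin"])
def ray(n,px,cm=None):
    c,M,o=cm or cal(n); f=192/np.tan(np.radians(c["fovy"])/2)
    u=np.array([px[0]-c["cx"],px[1]-c["cy"]])
    if n=="wrist":
        r=np.hypot(*u); a=r/f; d=np.array([*(u/max(r,1e-9)*np.sin(a)),np.cos(a)])
    else: d=np.array([*(u/f),1.])
    return o,M@(d/np.linalg.norm(d))
def proj(n,p,cm=None):
    c,M,o=cm or cal(n); f=192/np.tan(np.radians(c["fovy"])/2); v=M.T@(np.array(p)-o)
    if n=="wrist":
        a=np.arctan2(np.hypot(v[0],v[1]),v[2]); k=f*a/max(np.hypot(v[0],v[1]),1e-9)
    else: k=f/v[2]
    return np.array([c["cx"]+k*v[0],c["cy"]+k*v[1]])
def atz(n,px,z,cm=None):
    o,d=ray(n,px,cm); return o+d*(z-o[2])/d[2]
def tri(rs):
    A=sum(np.eye(3)-np.outer(d,d) for o,d in rs); b=sum((np.eye(3)-np.outer(d,d))@o for o,d in rs)
    return np.linalg.solve(A,b)
def save(n,name,box=None,s=1):
    im=env.get_image(n)
    if box: im=im[box[1]:box[3],box[0]:box[2]]
    im=cv2.resize(im,None,fx=s,fy=s,interpolation=cv2.INTER_CUBIC)
    cv2.imwrite(f"pics/{name}.png",im[:,:,::-1])
E
python3 - <<'E'
from h import *
for n in["scene","top","wrist"]:
    print(n,env.calibration(n)); 
a=[env.get_image(n) for n in("scene","top","wrist")]
st=np.vstack([np.hstack([a[0],a[1]])]); cv2.imwrite("pics/a.png",cv2.resize(a[0],(800,600))[:,:,::-1]);cv2.imwrite("pics/b.png",cv2.resize(a[1],(800,600))[:,:,::-1])
for n in("scene","top","wrist"):
  for t in("holder","keeper","keeper_knob","probe","pan","pan_spot"):
    print(n,t,[(np.round(d["position"]).tolist(),round(d["conf"],2)) for d in env.look_for(t,n)][:4])
print(env.get_obs())
E
```

```text
scene {'fovy': 55.35299083393661, 'cx': 257.8680869716103, 'cy': 190.371906468684, 'origin': array([ 1.31650772, -0.01078876,  0.80501568]), 'orientation': array([-1.70844258, -1.72496692,  0.7679668 ])}
top {'fovy': 53.00843406487189, 'cx': 253.11030492829966, 'cy': 196.32851714662243, 'origin': array([ 0.41612388, -0.02201302,  1.34912097]), 'orientation': array([-2.18789504,  2.17488744, -0.0691354 ])}
wrist {'fovy': 65.70646984690485, 'cx': 252.64073327702752, 'cy': 185.0932882835236, 'origin': array([0.06370935, 0.6024176 , 0.37361284]), 'orientation': array([2.25672692, 1.75956914, 0.29440163])}
scene holder [([330.0, 215.0], 0.82)]
scene keeper [([340.0, 204.0], 0.6)]
scene keeper_knob [([346.0, 208.0], 0.58)]
scene probe [([369.0, 145.0], 0.62), ([394.0, 152.0], 0.6), ([333.0, 190.0], 0.52)]
scene pan [([180.0, 208.0], 0.86)]
scene pan_spot [([182.0, 212.0], 0.59), ([336.0, 207.0], 0.47)]
top holder [([193.0, 178.0], 0.68)]
top keeper [([189.0, 167.0], 0.52)]
top keeper_knob [([193.0, 169.0], 0.69)]
top probe [([133.0, 270.0], 0.75), ([189.0, 187.0], 0.62), ([113.0, 256.0], 0
[... 313 characters left out ...]
1.0, 358.0], 0.6)]
{'time_s': 1.05, 'q': array([ 1.20989592e+00,  3.58774084e-01,  1.51040071e+00,  8.26241019e-06,
        1.27251017e+00, -1.15096946e-01]), 'qd': array([-0.00036073, -0.00037106,  0.00051582, -0.00104204, -0.00159889,
        0.00063649]), 'joint_efforts': array([-3.58889486e-05, -5.27617621e+01, -2.79053181e+01,  1.21144531e-04,
        1.96265384e-03, -1.77645695e-06]), 'tcp_pos': array([0.14599119, 0.58193069, 0.20438195]), 'tcp_rot': array([-3.85136063e-01, -3.11786620e+00,  1.37996002e-04]), 'wrist_force': array([ 0.73435401, -0.12603714, -0.06776798]), 'ft_torque': array([-0.04311059, -0.01651042,  0.05524914]), 'grip_force': 0.0, 'gripper_width': 0.9959796557567927}
```

View pics/a.png

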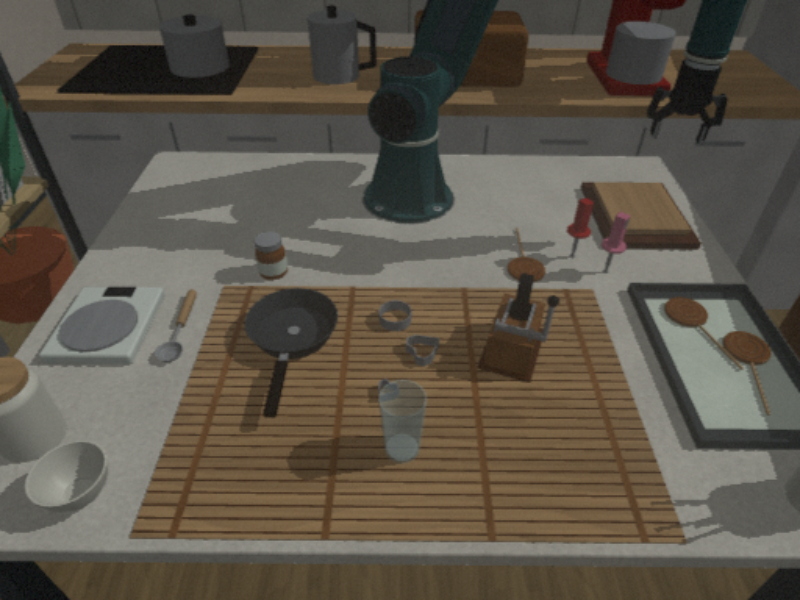

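View pics/b.png

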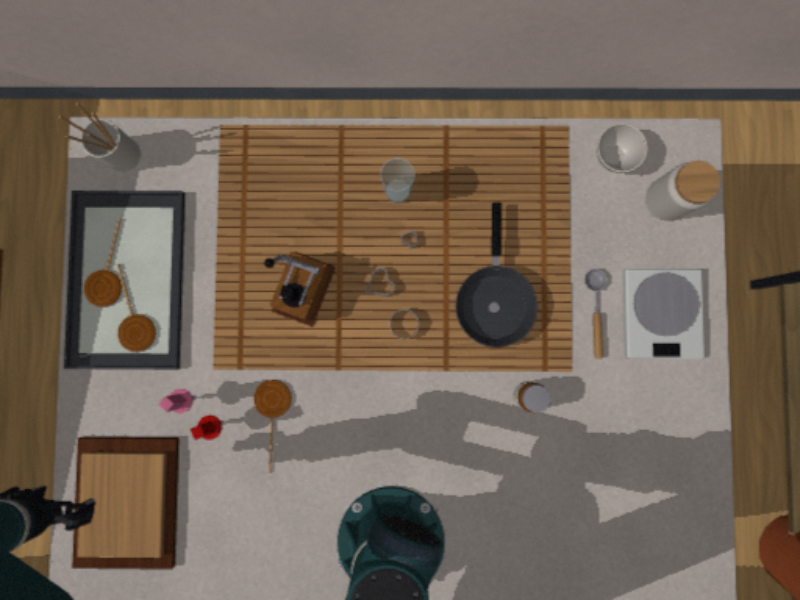

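Scene view (800 px scale): the black probe is in the holder at (523,300), with the knob at (553,300). The pan spot is at (293,330). In the top view the probe is at (292,295), the knob at (269,262) and the spot at (494,307).

Candidates for the probe in original scene pixels: red (372,138), pink (395,148), black in the holder (335,190). I choose the black one and check it in a close crop.

```bash
python3 - <<'E'
from h import *
a=env.get_image("scene")[165:250,295:375]; b=env.get_image("top")[150:215,160:225]
a=cv2.resize(a,(400,425),interpolation=cv2.INTER_CUBIC);b=cv2.resize(b,(400,400),interpolation=cv2.INTER_CUBIC)
b=np.vstack([b,np.zeros((25,400,3),np.uint8)])
cv2.imwrite("pics/c.png",np.clip(np.hstack([a,b])[:,:,::-1]*1.6,0,255).astype(np.uint8))
E
```

```text
(no output)
```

View pics/c.png

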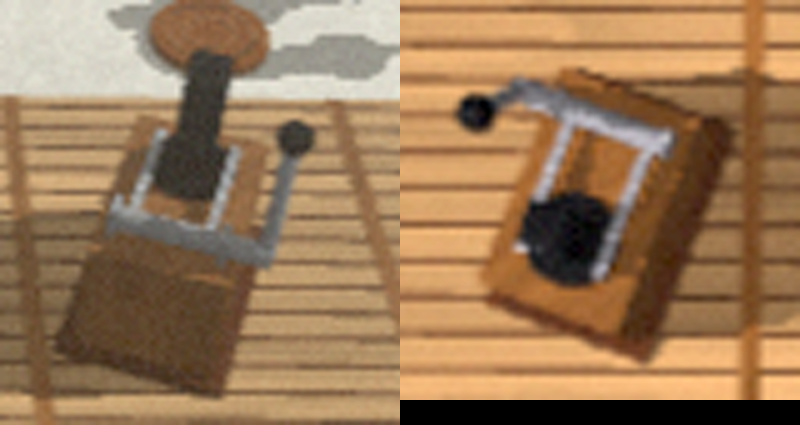

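Crop: black handle in the holder, fork still level around it. Scene knob at (354,192.6), top-view knob at (172.5,168.2). The holder's +x points towards world +x, −y, with a yaw of about −22°. Next I fit the holder pose.

```bash
python3 - <<'E'
from h import *
from scipy.optimize import least_squares
C={n:cal(n) for n in("scene","top")}
q=-.35
kn=[65+70*np.sin(q),54,91+70*np.cos(q)]
S=lambda u,v:(295+u/5,165+v/5); T=lambda u,v:(160+(u-400)/6.154,150+v/6.154)
ob=[("scene",kn,S(295,138)),("top",kn,T(477,112)),
("scene",[85,-40,0],S(60,350)),("scene",[85,40,0],S(222,395)),
("top",[85,40,80],T(565,70)),("top",[-40,40,80],T(487,290)),
("scene",[0,0,161],S(212,60)),("top",[0,0,161],T(572,215)),
("top",[85,-40,0],T(733,122)),("top",[-40,-40,0],T(650,362)),]
def W(p,m):
    a=p[2];m=np.array(m)/1e3
    return np.array([p[0]+m[0]*np.cos(a)-m[1]*np.sin(a),p[1]+m[0]*np.sin(a)+m[1]*np.cos(a),m[2]+.003])
f=lambda p:np.concatenate([proj(n,W(p,m),C[n])-o for n,m,o in ob])
r=least_squares(f,[.5,.2,-.4],loss="soft_l1",f_scale=1.)
p=r.x;print("holder",p,np.degrees(p[2]));print(np.round(f(p).reshape(-1,2),1))
print("knob",W(p,kn),"tri",tri([ray("scene",ob[0][2]),ray("top",ob[1][2])]))
print("handle top tri",tri([ray("scene",ob[6][2]),ray("top",ob[7][2])]),"exp",W(p,[0,0,161]))
s=env.look_for("pan_spot","scene");t=env.look_for("pan_spot","top")
for d in s[:1]:
  for e in t[:1]:
    print("spot",tri([ray("scene",d["position"]),ray("top",e["position"])]),atz("top",e["position"],.01),atz("scene",d["position"],.01))
print("spotpix",atz("scene",(293*.64,330*.64),.01),atz("top",(494*.64,307*.64),.01))
o=env.get_obs();print(R.from_rotvec(o["tcp_rot"]).as_matrix().round(3))
E
```

```text
holder [ 0.53278946  0.19983137 -0.28702441] -16.445287114989885
[[-2.9 -0.7]
 [-0.2 -0. ]
 [ 0.3  0.2]
 [-4.6 -2.5]
 [-1.5 -1.2]
 [-0.2 -1.1]
 [-4.2  0.4]
 [-3.3  0.6]
 [-3.   0.5]
 [-0.1 -4.5]]
knob [0.58739682 0.24001598 0.15975609] tri [0.5883685  0.24387842 0.15765854]
handle top tri [0.53598348 0.19960826 0.16738985] exp [0.53278946 0.19983137 0.164     ]
spot [ 0.51852111 -0.23950663  0.03034083] [ 0.51851272 -0.23203867  0.01      ] [ 0.49719809 -0.25672222  0.01      ]
spotpix [ 0.51613848 -0.22333854  0.01      ] [ 0.5122892 -0.2308221  0.01     ]
[[-0.97   0.243 -0.   ]
 [ 0.243  0.97  -0.   ]
 [ 0.    -0.    -1.   ]]
```

Call:
{"method": "servo_tool", "body": {
  "rows": [
    {"dp":[30,-20,50],"turn":[0,0,0],"jaw":-1},
    {"dp":[70,-60,90],"turn":[0,0,0],"jaw":-1},
    {"dp":[115,-105,110],"turn":[0,0,0],"jaw":-1},
    {"dp":[160,-150,120],"turn":[0,0,0],"jaw":-1},
    {"dp":[200,-190,126],"turn":[0,0,0],"jaw":-1}
  ]
}}

```text
time_s: 1.88
tcp_pos: [0.3425, 0.3956, 0.3306]
tcp_rot: [0.384, 3.117, 0.002]
wrist_force: [0.9, 0.7, 0.2]
gripper_width: 0.005
grip_force: 0.0
```

Call:
{"method": "servo_tool", "body": {
  "rows": [
    {"dp":[40,-40,0],"turn":[0,0,0],"jaw":-1},
    {"dp":[80,-80,0],"turn":[0,0,0],"jaw":-1},
    {"dp":[120,-120,0],"turn":[0,0,0],"jaw":-1},
    {"dp":[150,-150,0],"turn":[0,0,0],"jaw":-1},
    {"dp":[150,-150,0],"turn":[0,0,0],"jaw":-1}
  ]
}}

```text
time_s: 2.5
tcp_pos: [0.4932, 0.2446, 0.3293]
tcp_rot: [0.391, 3.117, -0.001]
wrist_force: [-1.0, 0.3, -0.0]
gripper_width: -0.001
grip_force: 0.0
```

```bash
python3 - <<'E'
from h import *
cm=cal("wrist"); im=env.get_image("wrist"); np.savez("w1.npz",im=im,M=cm[1],o=cm[2])
cv2.imwrite("pics/d.png",np.clip(cv2.resize(im,(800,600),interpolation=cv2.INTER_CUBIC)[:,:,::-1]*1.5,0,255).astype(np.uint8))
print(cm[2],cm[1].round(2))
for t in("keeper_knob","probe","pan_spot","holder"): print(t,[(np.round(d["position"]).tolist(),round(d["conf"],2)) for d in env.look_for(t,"wrist")][:4])
E
```

```text
[0.41106473 0.26585723 0.49932228] [[ 0.25  0.91  0.32]
 [ 0.97 -0.23 -0.08]
 [-0.    0.33 -0.94]]
keeper_knob [([242.0, 217.0], 0.59)]
probe [([354.0, 4.0], 0.82), ([232.0, 180.0], 0.6)]
pan_spot [([44.0, 213.0], 0.62)]
holder [([246.0, 183.0], 0.78)]
```

View pics/d.png

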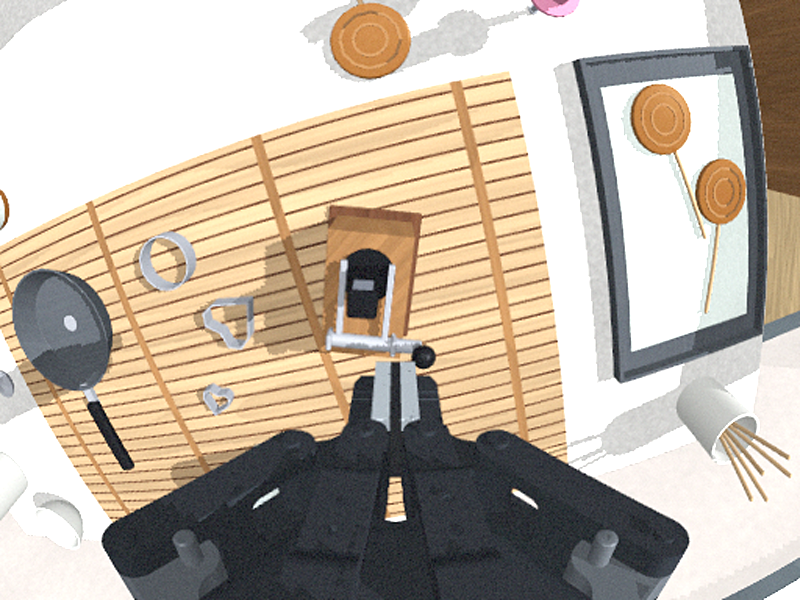

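Wrist view (800 px scale): knob (424,355), fork around the black probe, handle top about (366,300), pan spot (70,323), block −x base edge (331,207)–(421,213). Next I refit with this view.

```bash
python3 - <<'E'
from h import *
from scipy.optimize import least_squares
C={n:cal(n) for n in("scene","top","wrist")}
kn=[41,54,156.8]
S=lambda u,v:(295+u/5,165+v/5); T=lambda u,v:(160+(u-400)/6.154,150+v/6.154); Wp=lambda u,v:(u*.64,v*.64)
ob=[("scene",kn,S(295,138)),("top",kn,T(477,112)),("wrist",kn,Wp(424,355)),
("wrist",[-40,-40,0],Wp(331,207)),("wrist",[-40,40,0],Wp(421,213)),("wrist",[-40,-40,80],Wp(330,219)),("wrist",[-40,40,80],Wp(419,226)),
("scene",[85,-40,0],S(60,350)),("scene",[85,40,0],S(222,395)),
("top",[85,40,80],T(565,70)),("top",[-40,40,80],T(487,290)),
("wrist",[0,0,161],Wp(366,300)),("scene",[0,0,161],S(212,55)),("top",[0,0,161],T(572,215))]
def W(p,m):
    a=p[2];m=np.array(m)/1e3
    return np.array([p[0]+m[0]*np.cos(a)-m[1]*np.sin(a),p[1]+m[0]*np.sin(a)+m[1]*np.cos(a),m[2]+.003])
f=lambda p:np.concatenate([proj(n,W(p,m),C[n])-o for n,m,o in ob])
r=least_squares(f,[.5,.2,-.4],loss="soft_l1",f_scale=1.)
p=r.x;print("holder",p,np.degrees(p[2]));print(np.round(f(p).reshape(-1,2),1))
r3=lambda i:[ray(ob[k][0],ob[k][2],C[ob[k][0]]) for k in i]
print("knob",W(p,kn),"tri",tri(r3([0,1,2])),tri(r3([1,2])),tri(r3([0,2])))
print("handle",tri(r3([11,12,13])),W(p,[0,0,161]))
sp=[("top",(494*.64,307*.64)),("wrist",Wp(70,323)),("scene",(293*.64,330*.64))]
print("spot tri",tri([ray(*s) for s in sp]),[atz(*s,.01) for s in sp])
E
```

```text
holder [ 0.52411326  0.21431756 -0.3906078 ] -22.380178159223195
[[-0.  -1.9]
 [-3.   1.5]
 [-0.5 -0.9]
 [ 6.6  1. ]
 [-4.2  3.7]
 [ 1.   2.3]
 [-0.6  5.5]
 [ 2.3 -3.7]
 [-3.3 -4.5]
 [-3.   1.1]
 [-5.3 -0.1]
 [-1.6  0.1]
 [ 0.5 -0.5]
 [-8.1  3.4]]
knob [0.58258558 0.24863939 0.1598    ] tri [0.5872163  0.24589389 0.1552416 ] [0.59173759 0.24577302 0.14122132] [0.58601759 0.24869442 0.15600263]
handle [0.52992752 0.20595301 0.16039138] [0.52411326 0.21431756 0.164     ]
spot tri [ 0.51240281 -0.22768016  0.00577143] [array([ 0.5122892, -0.2308221,  0.01     ]), array([ 0.51195053, -0.22247113,  0.01      ]), array([ 0.51613848, -0.22333854,  0.01      ])]
```

```bash
python3 - <<'E'
import numpy as np,cv2
im=np.load("w1.npz")["im"][125:240,195:290]
cv2.imwrite("pics/e.png",np.clip(cv2.resize(im,None,fx=5,fy=5,interpolation=cv2.INTER_CUBIC)[:,:,::-1]*1.5,0,255).astype(np.uint8))
E
```

```text
(no output)
```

View pics/e.png

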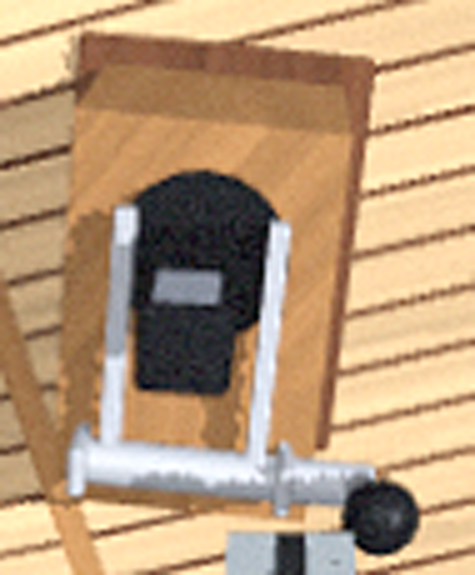

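Crop: knob (381,516), collar centre (208,250), handle top centre (185,342), prong tips (125,212) and (280,228), roots (112,440) and (258,452). All are in crop pixels.

```bash
python3 - <<'E'
from h import *
E=lambda u,v:(195+u/5,125+v/5)
cm=cal("wrist")
g=lambda u,v,z:atz("wrist",E(u,v),z,cm)
print("collar",g(208,250,.089),"top",g(185,342,.164),g(185,342,.160))
print("knob@.16",g(381,516,.160),"tips",a:=g(125,212,.097),b:=g(280,228,.097),"roots",c:=g(112,440,.097),d:=g(258,452,.097))
m=(c+d-a-b)/2;print("yaw",np.degrees(np.arctan2(m[1],m[0])),np.linalg.norm(m),"width",np.linalg.norm(b-a))
e=g(85,470,.094);f=g(370,490,.094);v=f-e;print("bar yaw",np.degrees(np.arctan2(-v[0],v[1])))
h1=g(135,388,.164);h2=g(230,390,.164);v=h2-h1;print("handle edge yaw",np.degrees(np.arctan2(-v[0],v[1])),np.linalg.norm(v))
for n,px in(("top",(172.5,168.2)),("scene",(354,192.6))): print(n,"knob",atz(n,px,.16))
print("handle top",atz("scene",(337.4,176),.164),atz("top",(187.9,185),.164))
E
```

```text
collar [0.52593233 0.21473186 0.089     ] top [0.52555382 0.21305656 0.164     ] [0.5269524  0.21239819 0.16      ]
knob@.16 [0.58531486 0.24840845 0.16      ] tips [0.5070276  0.19588607 0.097     ] [0.52230855 0.23718744 0.097     ] roots [0.57391078 0.17237789 0.097     ] [0.58812464 0.21380473 0.097     ]
yaw -19.461476548134854 0.07037018471452655 width 0.044037599985499117
bar yaw -18.315059521468925
handle edge yaw -15.174551739395378 0.0233394042697798
top knob [0.58736142 0.23941274 0.16      ]
scene knob [0.5905166  0.24709514 0.16      ]
handle top [0.52632716 0.21251377 0.164     ] [0.53460959 0.18966152 0.164     ]
```

Call:
{"method": "servo_tool", "body": {
  "rows": [
    {"dp":[40,20,-20],"turn":[0,0,-5.5],"jaw":-1},
    {"dp":[58,27,-70],"turn":[0,0,-5.5],"jaw":-1},
    {"dp":[58,27,-120],"turn":[0,0,-5.5],"jaw":-1},
    {"dp":[58,27,-165],"turn":[0,0,-5.5],"jaw":-1},
    {"dp":[58,27,-174],"turn":[0,0,-5.5],"jaw":-1}
  ]
}}

```text
time_s: 3.38
tcp_pos: [0.5459, 0.2738, 0.1525]
tcp_rot: [-0.531, -3.091, 0.005]
wrist_force: [0.4, 0.4, 1.1]
gripper_width: 0.001
grip_force: 0.0
```

```bash
python3 - <<'E'
from h import *
im=env.get_image("wrist")
cv2.imwrite("pics/f.png",np.clip(cv2.resize(im,(800,600),interpolation=cv2.INTER_CUBIC)[:,:,::-1]*1.5,0,255).astype(np.uint8))
o=env.get_obs();print(o["tcp_pos"],o["wrist_force"],R.from_rotvec(o["tcp_rot"]).as_matrix().round(3))
print(proj("wrist",[.585,.249,.16])*800/512)
E
```

```text
[0.54704094 0.27401203 0.15342892] [ 1.41081249 -0.41802967 -0.37668892] [[-0.943  0.334 -0.004]
 [ 0.334  0.943 -0.002]
 [ 0.003 -0.003 -1.   ]]
[369.77006553 443.7806713 ]
```

View pics/f.png

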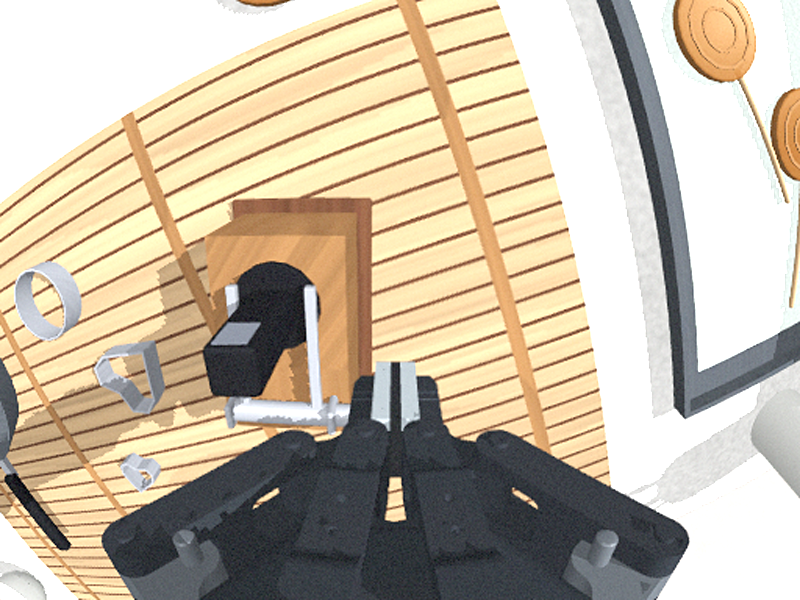

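Wrist view: tool aligned with the block edges. The knob is hidden just beyond the left finger, as predicted at (370,444). The handle is still inside the fork at (240,370). Now I push along the arc.

Call:
{"method": "servo_tool", "body": {
  "rows": [
    {"dp":[11,-4,-2],"turn":[0,0,0],"jaw":-1},
    {"dp":[22.5,-8,-3],"turn":[0,0,0],"jaw":-1},
    {"dp":[34,-12,-3],"turn":[0,0,0],"jaw":-1},
    {"dp":[44,-15.5,-4],"turn":[0,0,0],"jaw":-1},
    {"dp":[54,-19,-6],"turn":[0,0,0],"jaw":-1}
  ]
}}

```text
time_s: 4.05
tcp_pos: [0.6042, 0.2543, 0.1497]
tcp_rot: [0.535, 3.095, 0.0]
wrist_force: [-0.4, -0.4, -0.3]
gripper_width: -0.001
grip_force: 0.0
```

Call:
{"method": "servo_tool", "body": {
  "rows": [
    {"dp":[7.5,-2.5,-5],"turn":[0,0,0],"jaw":-1},
    {"dp":[14,-5,-9],"turn":[0,0,0],"jaw":-1},
    {"dp":[20,-7,-14],"turn":[0,0,0],"jaw":-1},
    {"dp":[25.5,-9,-19],"turn":[0,0,0],"jaw":-1},
    {"dp":[28.5,-10,-24],"turn":[0,0,0],"jaw":-1}
  ]
}}

```text
time_s: 4.68
tcp_pos: [0.632, 0.2446, 0.1251]
tcp_rot: [-0.534, -3.096, 0.0]
wrist_force: [-0.1, -0.1, 0.3]
gripper_width: 0.001
grip_force: 0.0
```

```bash
python3 - <<'E'
from h import *
a=env.get_image("scene")[140:250,285:395]; b=env.get_image("wrist")[100:384,100:400]
a=cv2.resize(a,(400,400),interpolation=cv2.INTER_CUBIC);b=cv2.resize(b,(400,400),interpolation=cv2.INTER_CUBIC)
cv2.imwrite("pics/g.png",np.clip(np.hstack([a,b])[:,:,::-1]*1.5,0,255).astype(np.uint8))
o=env.get_obs();print(o["tcp_pos"],o["wrist_force"])
E
```

```text
[0.63144195 0.24450508 0.1247161 ] [-0.44353489 -0.06457944 -0.45534612]
```

View pics/g.png

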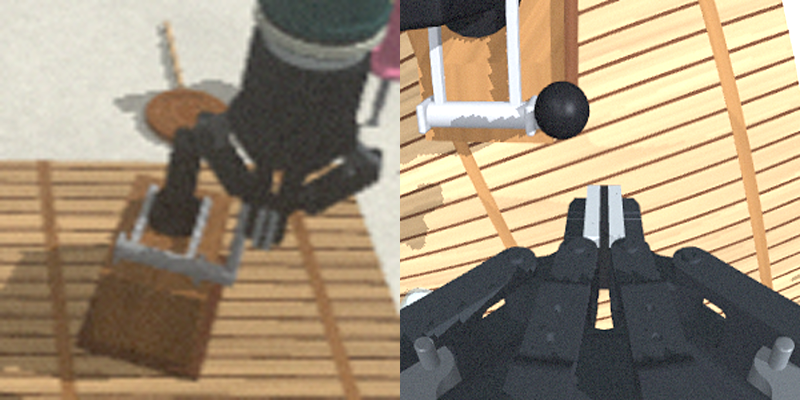

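The left panel shows the lever still locked. The right panel shows the knob at raw (221.5,178), to the left of the fingers, so the narrow fingertips passed outside it. I re-measure the knob from both wrist views.

```bash
python3 - <<'E'
from h import *
d=np.load("w1.npz"); c=env.calibration("wrist")
r1=ray("wrist",(195+381/5,125+516/5),(c,d["M"],d["o"])); r2=ray("wrist",(221.5,178.1))
k=tri([r1,r2]);print("knob",k,"@.16",atz("wrist",(221.5,178.1),.16),"res",[np.linalg.norm(np.cross(k-o,dd)) for o,dd in(r1,r2)])
o=env.get_obs();M=R.from_rotvec(o["tcp_rot"]).as_matrix();h=k-o["tcp_pos"];print("knob rel tcp in push/side",h@[.943,-.334,0],h@[.334,.943,0],h[2])
print([(e["position"],e["conf"]) for e in env.look_for("keeper_knob","wrist")])
for s in(-12,-8.5,0,8.5): print(s,proj("wrist",o["tcp_pos"]+M@[0,s/1e3,0]))
E
```

```text
knob [0.58701275 0.24489322 0.16220747] @.16 [0.58754242 0.24450854 0.16      ] res [np.float64(9.640920404170048e-05), np.float64(9.640920404168271e-05)]
knob rel tcp in push/side -0.04202638060667962 -0.014473338679557838 0.037491376324330694
[([183.0, 170.6], 0.75)]
-12 [233.56019972 222.852998  ]
-8.5 [239.02418106 222.87510898]
0 [252.32532307 222.8934505 ]
8.5 [265.62845963 222.86150422]
```

Call:
{"method": "servo_tool", "body": {
  "rows": [
    {"dp":[0,0,60],"turn":[0,0,0],"jaw":-1},
    {"dp":[-20,3,68],"turn":[0,0,0],"jaw":-1},
    {"dp":[-75,14,68],"turn":[0,0,0],"jaw":-1},
    {"dp":[-75,14,68],"turn":[0,0,0],"jaw":-1},
    {"dp":[-75,14,28],"turn":[0,0,0],"jaw":-1}
  ]
}}

```text
time_s: 5.45
tcp_pos: [0.559, 0.2601, 0.1566]
tcp_rot: [0.531, 3.089, 0.006]
wrist_force: [-0.4, -0.1, -0.4]
gripper_width: -0.002
grip_force: 0.0
```

Call:
{"method": "servo_tool", "body": {
  "rows": [
    {"dp":[11,-4,-1],"turn":[0,0,0],"jaw":-1},
    {"dp":[22.5,-8,-1],"turn":[0,0,0],"jaw":-1},
    {"dp":[28,-10,-1],"turn":[0,0,0],"jaw":-1},
    {"dp":[34,-12,-1],"turn":[0,0,0],"jaw":-1},
    {"dp":[40,-14,-2],"turn":[0,0,0],"jaw":-1}
  ]
}}

```text
time_s: 6.08
tcp_pos: [0.5975, 0.2446, 0.1521]
tcp_rot: [0.534, 3.095, 0.001]
wrist_force: [-0.6, -0.1, -0.1]
gripper_width: -0.003
grip_force: 0.0
```

```bash
python3 - <<'E'
from h import *
a=env.get_image("scene")[140:250,285:395]; b=env.get_image("wrist")[100:384,100:400]
a=cv2.resize(a,(400,400),interpolation=cv2.INTER_CUBIC);b=cv2.resize(b,(400,400),interpolation=cv2.INTER_CUBIC)
cv2.imwrite("pics/i.png",np.clip(np.hstack([a,b])[:,:,::-1]*1.5,0,255).astype(np.uint8))
o=env.get_obs();print(o["tcp_pos"],o["wrist_force"])
E
```

```text
[0.59749933 0.2444615  0.15165605] [ 0.0811629   0.60464911 -0.84033015]
```

View pics/i.png

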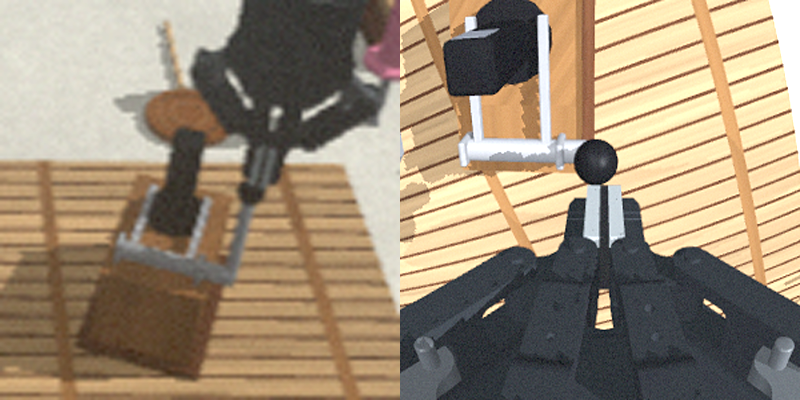

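```bash
python3 - <<'E'
from h import *
o=env.get_obs();M=R.from_rotvec(o["tcp_rot"]).as_matrix()
print(o["tcp_pos"],"tip px",proj("wrist",o["tcp_pos"]),"knob px obs ~(246,215)")
k0=np.array([.587,.245,.162]);u=np.array([.943,-.334,0])
for th in(-.35,-.2,-.1,0,.1,.2,.3):
    p=k0+u*.07*(np.sin(th)+np.sin(.35))+np.array([0,0,.07*(np.cos(th)-np.cos(.35))]); print(th,p.round(3),proj("wrist",p).round(1),proj("scene",p).round(1))
print("scene knob obs",285+250*.275,140+192*.275)
im=env.get_image("wrist")
cv2.imwrite("pics/j.png",np.clip(cv2.resize(im[190:250,215:285],None,fx=8,fy=8,interpolation=cv2.INTER_CUBIC)[:,:,::-1]*1.5,0,255).astype(np.uint8))
E
```

```text
[0.59749933 0.2444615  0.15165605] tip px [252.4882714  223.05419998] knob px obs ~(246,215)
-0.35 [0.587 0.245 0.162] [247.4 215.7] [353.1 191.1]
-0.2 [0.597 0.242 0.165] [247.5 232.9] [352.7 192.7]
-0.1 [0.603 0.239 0.166] [247.5 243.7] [352.4 194.1]
0 [0.61  0.237 0.166] [247.7 253.8] [352.  195.7]
0.1 [0.616 0.235 0.166] [247.8 262.8] [351.5 197.5]
0.2 [0.623 0.232 0.165] [247.9 270.7] [351.  199.5]
0.3 [0.629 0.23  0.163] [248.1 277.4] [350.5 201.6]
scene knob obs 353.75 192.8
```

View pics/j.png

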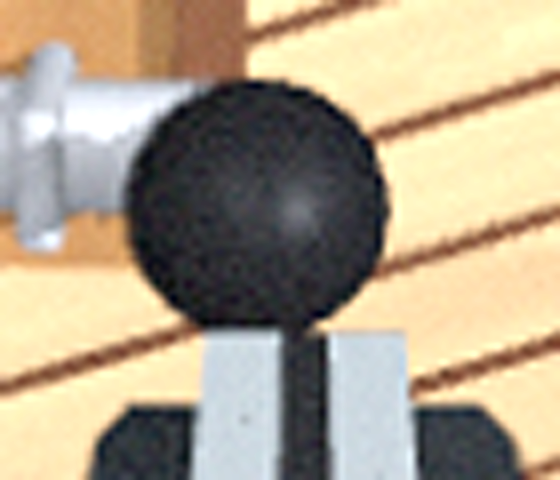

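Crop: knob at raw (247,216) with the pad ends at row 231.5, which is lower than the projected tip row of 223. The fingertips evidently passed over the top of the knob. I back off, go about 20 mm lower, and push again.

Call:
{"method": "servo_tool", "body": {
  "rows": [
    {"dp":[0,0,25],"turn":[0,0,0],"jaw":-1},
    {"dp":[-20,7,30],"turn":[0,0,0],"jaw":-1},
    {"dp":[-42.5,15,30],"turn":[0,0,0],"jaw":-1},
    {"dp":[-42.5,15,10],"turn":[0,0,0],"jaw":-1},
    {"dp":[-42.5,15,-19],"turn":[0,0,0],"jaw":-1}
  ]
}}

```text
time_s: 6.85
tcp_pos: [0.5527, 0.2607, 0.1327]
tcp_rot: [0.532, 3.095, 0.001]
wrist_force: [-0.3, 1.0, 0.2]
gripper_width: 0.002
grip_force: 0.0
```

Call:
{"method": "servo_tool", "body": {
  "rows": [
    {"dp":[0,0,0],"turn":[0,0,0],"jaw":-1},
    {"dp":[9.5,-3.5,0],"turn":[0,0,0],"jaw":-1},
    {"dp":[19,-6.5,0],"turn":[0,0,0],"jaw":-1},
    {"dp":[28,-10,0],"turn":[0,0,0],"jaw":-1},
    {"dp":[36,-13,0],"turn":[0,0,0],"jaw":-1}
  ]
}}

```text
time_s: 7.48
tcp_pos: [0.5914, 0.2465, 0.1332]
tcp_rot: [0.535, 3.095, 0.001]
wrist_force: [-1.7, 0.3, 2.2]
gripper_width: -0.003
grip_force: 0.8
```

```bash
python3 - <<'E'
from h import *
o=env.get_obs();M=R.from_rotvec(o["tcp_rot"]).as_matrix();t=o["tcp_pos"]
print(t,o["wrist_force"],o["ft_torque"])
for x in(11,6,0):
  for z in(0,-8,-15,-19): print(x,z,proj("wrist",t+M@[x/1e3,0,z/1e3]).round(0),end=";")
im=env.get_image("wrist");env.get_image("scene")
for n in("wrist","scene"):print([(e["position"],e["conf"]) for e in env.look_for("keeper_knob",n)])
g=cv2.GaussianBlur(im,(5,5),0).max(2)
c=cv2.HoughCircles(cv2.cvtColor(im,cv2.COLOR_RGB2GRAY),cv2.HOUGH_GRADIENT,1,30,param1=80,param2=14,minRadius=12,maxRadius=21)
for x,y,r in(c[0] if c is not None else []):
    if g[int(y),int(x)]<60: print("circ",x,y,r)
E
```

```text
[0.59137128 0.24653586 0.13324093] [-1.67445644  0.25026219  2.18107767] [0.05865391 0.25362431 0.03529178]
11 0 [253. 207.];11 -8 [252. 213.];11 -15 [252. 218.];11 -19 [252. 221.];6 0 [253. 215.];6 -8 [253. 220.];6 -15 [252. 225.];6 -19 [252. 228.];0 0 [253. 223.];0 -8 [253. 229.];0 -15 [253. 234.];0 -19 [253. 238.];[([197.4, 216.1], 0.81)]
[([330.6, 208.1], 0.58), ([113.8, 213.8], 0.43)]
```

Contact felt (about 2 N), so I keep going along the arc.

Call:
{"method": "servo_tool", "body": {
  "rows": [
    {"dp":[11,-4,2],"turn":[0,0,0],"jaw":-1},
    {"dp":[21.5,-7.5,1],"turn":[0,0,0],"jaw":-1},
    {"dp":[31,-11,-2],"turn":[0,0,0],"jaw":-1},
    {"dp":[38.5,-13.5,-6],"turn":[0,0,0],"jaw":-1},
    {"dp":[44,-15.5,-10],"turn":[0,0,0],"jaw":-1}
  ]
}}

```text
time_s: 8.3
tcp_pos: [0.6351, 0.231, 0.1223]
tcp_rot: [0.535, 3.095, 0.0]
wrist_force: [-1.0, -0.3, 0.1]
gripper_width: -0.004
grip_force: 0.6
```

```bash
python3 - <<'E'
from h import *
o=env.get_obs();print(o["tcp_pos"],o["wrist_force"])
a=env.get_image("scene")[140:250,285:395]; b=env.get_image("wrist")[100:384,100:400]
a=cv2.resize(a,(400,400),interpolation=cv2.INTER_CUBIC);b=cv2.resize(b,(400,400),interpolation=cv2.INTER_CUBIC)
cv2.imwrite("pics/k.png",np.clip(np.hstack([a,b])[:,:,::-1]*1.5,0,255).astype(np.uint8))
E
```

```text
[0.63508638 0.23104103 0.12230872] [-1.04555655 -0.30137796  0.14176041]
```

View pics/k.png

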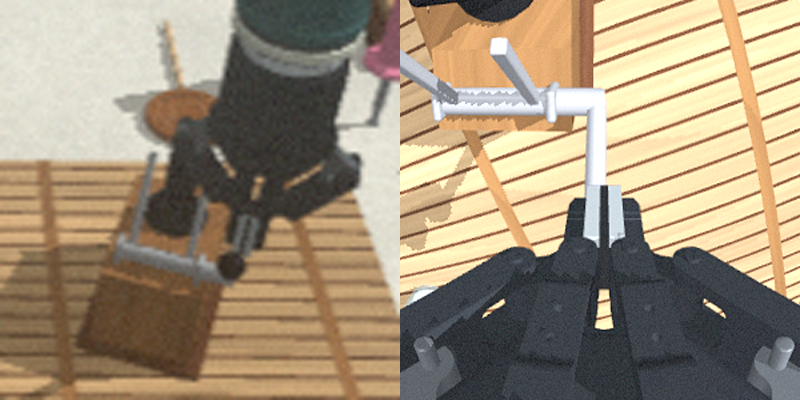

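Left panel: fork swung well up, knob down at (230,265). Right panel: fingers on the side arm. I continue to the stop by force readings; I have used all 10 picture views.

Call:
{"method": "servo_tool", "body": {
  "rows": [
    {"dp":[4,-1.5,-3],"turn":[0,0,0],"jaw":-1},
    {"dp":[8,-3,-6],"turn":[0,0,0],"jaw":-1},
    {"dp":[11,-4,-9],"turn":[0,0,0],"jaw":-1},
    {"dp":[14,-5,-12],"turn":[0,0,0],"jaw":-1}
  ]
}}

```text
time_s: 8.9
tcp_pos: [0.648, 0.2262, 0.1102]
tcp_rot: [-0.534, -3.095, 0.001]
wrist_force: [-0.6, -0.1, -0.2]
gripper_width: -0.002
grip_force: 0.6
```

Call:
{"method": "servo_tool", "body": {
  "rows": [
    {"dp":[1,0,-2],"turn":[0,0,0],"jaw":-1},
    {"dp":[2,-0.5,-4],"turn":[0,0,0],"jaw":-1},
    {"dp":[3,-1,-5],"turn":[0,0,0],"jaw":-1}
  ]
}}

```text
time_s: 9.28
tcp_pos: [0.6514, 0.2253, 0.1056]
tcp_rot: [0.534, 3.095, 0.0]
wrist_force: [-0.2, 1.0, 0.2]
gripper_width: -0.001
grip_force: 0.5
```

Call:
{"method": "servo_tool", "body": {
  "rows": [
    {"dp":[3,-1,-1],"turn":[0,0,0],"jaw":-1},
    {"dp":[6,-2,-2],"turn":[0,0,0],"jaw":-1},
    {"dp":[9,-3,-3],"turn":[0,0,0],"jaw":-1}
  ]
}}

```text
time_s: 9.65
tcp_pos: [0.6604, 0.2222, 0.1024]
tcp_rot: [-0.534, -3.096, 0.0]
wrist_force: [-1.0, 0.3, 0.4]
gripper_width: -0.003
grip_force: 0.5
```

```bash
cat > knob.py <<'E'
from h import *
o=env.get_obs();print(o["time_s"],o["tcp_pos"],o["wrist_force"])
im=env.get_image("scene"); cs=cal("scene")
k0=np.array([.587,.245,.161]);u=np.array([.943,-.334,0])
pv=k0+u*.07*np.sin(.35)-np.array([0,0,.07*np.cos(.35)])
g=im.max(2).astype(int)
for th in np.arange(.2,1.5,.15):
    p=pv+.07*(u*np.sin(th)+np.array([0,0,np.cos(th)])); x,y=proj("scene",p,cs)
    xi,yi=int(round(x)),int(round(y)); print(round(th+.35,2),round(x),round(y),g[yi-2:yi+3,xi-2:xi+3].mean().round())
E
python3 knob.py; python3 - <<'E'
from h import *
im=env.get_image("scene")[185:245,325:375]
g=im.max(2)
for r in range(0,60,2): print(185+r,' '.join(f"{v:3d}" for v in g[r,::2]))
E
```

```text
9.65 [0.66041123 0.2221734  0.1024482 ] [-0.9791752   0.25493841  0.35326117]
0.55 351 200 47.0
0.7 350 203 54.0
0.85 349 207 41.0
1.0 348 211 43.0
1.15 347 215 52.0
1.3 346 219 57.0
1.45 345 222 50.0
1.6 344 226 39.0
1.75 344 230 85.0
185 130 130 127  70  45  41  45  40  43  43  42  40  38  42  36  38  37  40  40  46  37  40  42  36  46
187 110 132 134  55  57  55  46  39  36  38  39  40  33  40  35  37  36  37  40  37  37  41  41  39  54
189  93  98  78  50  51  49  45  43  38  30  38  40  37  43  40  40  36  42  42  41  38  38  44  38  42
191  93 103  60  38  43  51  45  53  42  37  36  40  40  37  41  38  37  37  37  36  41  38  39  38  44
193  94  49  39  41  37  49  51  48  55  39  34  39  39  34  36  39  37  37  38  40  36  39  41  42  41
195  45  39  40  42  42  42  42  39  85  51  41  39  39  38  38  37  40  37  40  34  35  41  38  39  47
197  38  40  41  45  38  45  41  42  37  69  36  34  38  38  36  39  37  37  42  36  38  40  42  45  45
199  41  39  40  38  39  43  38  39  44  42  78  36  37  38  38  33  36  39  39  37  40  45  83  52  52
201  58  40  41  36  35  38  35 
[... 1555 characters left out ...]
  59  64  72 115 126 126 125 127 125 127 124 122 123 122 123 121 125 127 129
233  67  67  65  62  65  58  61  71  70 100 107 113 114 113 116 117 115 117 114 113 119  98  98 100  98
235  63  65  62  62  62  63  64  72  79 119 115 119 117 120 118 119 118 118 122 119 121 121 121 122 121
237  61  66  61  62  61  59  61  65  86 114 114 114 110 112 111 114 109 114 112 108 117 124 125 125 124
239  54  51  54  54  56  59  68  69 116 128 130 129 130 128 126 128 128 130 132 128 131 127 129 128 130
241  83  60  51  59  67  68  67  76 132 137 136 138 135 139 138 134 137 137 134 135 134 137 132 133 137
243  92  75  79  71  60  56  58  74  91  91  90  91  92  91  87  89  89  91  86  88  89 101 102  99 104
```

Call:
{"method": "servo_tool", "body": {
  "rows": [
    {"dp":[2,-0.5,-2],"turn":[0,0,0],"jaw":-1},
    {"dp":[4,-1.5,-4],"turn":[0,0,0],"jaw":-1},
    {"dp":[4,-1.5,-4],"turn":[0,0,0],"jaw":-1}
  ]
}}

```text
time_s: 10.12
tcp_pos: [0.6643, 0.2208, 0.0985]
tcp_rot: [-0.534, -3.096, -0.0]
wrist_force: [-0.4, -0.2, 2.0]
gripper_width: 0.001
grip_force: 0.9
```

Call:
{"method": "servo_tool", "body": {
  "rows": [
    {"dp":[1,-0.5,-2],"turn":[0,0,0],"jaw":-1},
    {"dp":[2,-0.5,-4],"turn":[0,0,0],"jaw":-1},
    {"dp":[2,-0.5,-4],"turn":[0,0,0],"jaw":-1}
  ]
}}

```text
time_s: 10.5
tcp_pos: [0.6648, 0.2209, 0.097]
tcp_rot: [-0.534, -3.094, -0.001]
wrist_force: [-9.9, 0.3, 18.5]
gripper_width: 0.001
grip_force: 9.8
```

Stop reached (18 N). Lift off and go back over the probe.

Call:
{"method": "servo_tool", "body": {
  "rows": [
    {"dp":[-2,0,50],"turn":[0,0,0],"jaw":-1},
    {"dp":[-10,0,110],"turn":[0,0,0],"jaw":-1},
    {"dp":[-70,2,150],"turn":[0,0,0],"jaw":0},
    {"dp":[-130,2,160],"turn":[0,0,0],"jaw":1},
    {"dp":[-140,2,160],"turn":[0,0,0],"jaw":1}
  ]
}}

```text
time_s: 11.12
tcp_pos: [0.5236, 0.2222, 0.2561]
tcp_rot: [0.533, 3.095, 0.001]
wrist_force: [1.4, 0.1, -0.0]
gripper_width: 0.638
grip_force: 0.0
```

Call:
{"method": "servo_tool", "body": {
  "rows": [
    {"dp":[0,0,0],"turn":[0,0,0],"jaw":1},
    {"dp":[0,0,0],"turn":[0,0,0],"jaw":1}
  ]
}}

```text
time_s: 11.38
tcp_pos: [0.5277, 0.2222, 0.2541]
tcp_rot: [0.535, 3.095, -0.0]
wrist_force: [0.8, 0.3, 0.4]
gripper_width: 0.996
grip_force: 0.0
```

```bash
cat > prb.py <<'E'
from h import *
import sys
o=env.get_obs();print(o["time_s"],o["tcp_pos"],o["wrist_force"])
cm=cal("wrist"); im=env.get_image("wrist"); np.savez(sys.argv[1],im=im,M=cm[1],o=cm[2])
for t in("probe","keeper_knob","holder","pan_spot"): print(t,[(np.round(d["position"],1).tolist(),round(d["conf"],2)) for d in env.look_for(t,"wrist")][:3])
p=proj("wrist",[.526,.2135,.164],cm);c=proj("wrist",[.526,.2135,.089],cm);print("exp top",p,"collar",c)
# dark blob near expected
m=(im.max(2)<45).astype(np.uint8); n,l,s,ce=cv2.connectedComponentsWithStats(m)
for i in range(1,n):
    if s[i,4]>150: print(s[i],ce[i].round(1))
E
python3 prb.py v1.npz
```

```text
11.375 [0.52772509 0.22215659 0.25411009] [0.75515239 0.31843385 0.4426888 ]
probe [([239.6, 168.1], 0.91)]
keeper_knob [([257.7, 227.3], 0.98)]
holder [([252.1, 186.3], 0.58)]
pan_spot [([27.3, 227.4], 0.77)]
exp top [243.1268046  180.43940478] collar [245.1302751  160.15660371]
[380   0  53 230 991] [410.8 106.9]
[ 221  143   43   55 1597] [241.6 168.8]
[   21   243   464   141 25178] [247.5 336.1]
```

```bash
cat > fit.py <<'E'
from h import *
import sys
from scipy.optimize import minimize
c=env.calibration("wrist")
def load(f): d=np.load(f); return d["im"],(c,d["M"],d["o"])
def sil(p,z0,cm,s=4):
    x,y,yaw=p; out=np.zeros((384*1,512*1),np.uint8)
    t=np.linspace(0,2*np.pi,40,endpoint=False); big=np.zeros((384,512),np.uint8)
    def hull(P):
        q=np.array([proj("wrist",v,cm) for v in P]); h=cv2.convexHull((q*16).round().astype(np.int32)); cv2.fillConvexPoly(big,h,255,cv2.LINE_AA,4)
    hull([(x+.026*np.cos(a),y+.026*np.sin(a),z0+z) for a in t for z in(0,.006)])
    C,S=np.cos(yaw),np.sin(yaw)
    hull([(x+C*a-S*b,y+S*a+C*b,z0+z) for a in(-.012,.012) for b in(-.012,.012) for z in(.006,.081)])
    return big/255.
if __name__=="__main__":
  for f in sys.argv[1:]:
    im,cm=load(f); x0=proj("wrist",[.526,.2135,.12],cm)
    g=im.max(2).astype(float); n,l,st,ce=cv2.connectedComponentsWithStats((g<60).astype(np.uint8))
    lab=l[int(x0[1])-3,int(x0[0])]; m=(l==lab)&(lab>0)
    m=cv2.morphologyEx(m.astype(np.uint8),cv2.MORPH_CLOSE,np.ones((9,9)));m=m.astype(float); print("area",m.sum())
    for z0 in(.083,):
      F=lambda p:np.abs(sil((p[0]/1e3,p[1]/1e3,p[2]/50),z0,cm)-m).sum()
      r=min((minimize(F,[526+a,213+b,-17],method="Nelder-Mead",options=dict(initial_simplex=[[526+a,213+b,-17],[532+a,213+b,-17],[526+a,219+b,-17],[526+a,213+b,-7]])) for a in(-4,3) for b in(-4,3)),key=lambda r:r.fun)
      print(f,z0,r.x[:2],np.degrees(r.x[2]/50),r.fun)
E
python3 fit.py v1.npz w1.npz
```

```text
area 1771.0
v1.npz 0.083 [529.72889112 208.51015155] -22.747685916706814 221.35686274509806
area 1024.0
w1.npz 0.083 [529.41638933 208.48565286] -23.708586564834146 298.32156862745103
```

Call:
{"method": "servo_tool", "body": {
  "rows": [
    {"dp":[2,-13.5,0],"turn":[0,0,-1],"jaw":1},
    {"dp":[2,-13.5,-30],"turn":[0,0,-1],"jaw":1},
    {"dp":[2,-13.5,-65],"turn":[0,0,-1],"jaw":1},
    {"dp":[2,-13.5,-95],"turn":[0,0,-1],"jaw":1},
    {"dp":[2,-13.5,-110],"turn":[0,0,-1],"jaw":1}
  ]
}}

```text
time_s: 12.25
tcp_pos: [0.5274, 0.2077, 0.1429]
tcp_rot: [-0.562, -3.089, 0.002]
wrist_force: [-0.4, 0.4, -0.3]
gripper_width: 0.999
grip_force: 0.0
```

Call:
{"method": "servo_tool", "body": {
  "rows": [
    {"dp":[0,0,-20],"turn":[0,0,0],"jaw":1},
    {"dp":[0,0,-40],"turn":[0,0,0],"jaw":1},
    {"dp":[0,0,-40],"turn":[0,0,0],"jaw":1}
  ]
}}

```text
time_s: 12.62
tcp_pos: [0.5275, 0.2081, 0.1037]
tcp_rot: [-0.562, -3.089, 0.002]
wrist_force: [0.3, 0.3, 0.2]
gripper_width: 1.001
grip_force: 0.0
```

```bash
python3 prb.py v2.npz; python3 - <<'E'
from h import *
o=env.get_obs();M=R.from_rotvec(o["tcp_rot"]).as_matrix();t=o["tcp_pos"]
for y in(-42,42):
  for x in(11,0,-11): print(y,x,[proj("wrist",t+M@[x/1e3,y/1e3,z/1e3]).round(0).tolist() for z in(0,-13,-30)])
g=env.get_image("wrist").max(2)
for r in range(150,290,6): print(r,' '.join(f"{v:3d}" for v in g[r,160:345:6]))
E
```

```text
12.625 [0.52751815 0.20811186 0.10373668] [0.27354378 0.33181358 0.1707967 ]
probe [([252.8, 232.0], 0.76)]
keeper_knob [([297.3, 300.3], 0.64)]
holder [([269.2, 185.8], 0.86)]
pan_spot [([8.8, 292.6], 0.88)]
exp top [262.12646075 275.07883827] collar [259.19864645 208.99010585]
[ 217  180   74  123 5662] [253.6 236.8]
[  64  243  137  141 4104] [131.3 332.7]
[ 333  243   32   67 1128] [345.7 277.9]
[ 390  293   55   91 1649] [417.2 340.5]
[ 187  329  162   55 3315] [269.5 355.5]
[ 15 330  23  26 248] [ 26.7 341.3]
[354 333  30  51 235] [367.3 357.7]
-42 11 [[186.0, 207.0], [182.0, 216.0], [175.0, 229.0]]
-42 0 [[188.0, 222.0], [184.0, 232.0], [177.0, 246.0]]
-42 -11 [[189.0, 237.0], [185.0, 247.0], [180.0, 262.0]]
42 11 [[319.0, 207.0], [323.0, 215.0], [330.0, 229.0]]
42 0 [[317.0, 222.0], [322.0, 232.0], [328.0, 246.0]]
42 -11 [[316.0, 237.0], [320.0, 247.0], [326.0, 262.0]]
150 198 198 195 193 147  64 142 124 127 125 125 122 128 123 128 125 132 131 136 128 125 124 129 130 129 119 143 194 193 194 194
156 196 194  91 128 139 141 145 133 145 138 138 149 148 142 156 148 156 157 162 16
[... 2161 characters left out ...]
  36  31  37  27 155 160 153 151 180 192 188 193 169  31  30
264  40  42  37 141 141 140 124 118 117 117 109  23  41  47  42  38  38  44  38  42 153 157 150 154 181 176  97 197 193  20  34
270  42  35  38 136 132  69 149 117 116 115 117  15  33  39  31  37  41  32  40  33 155 155 152 154 197 194 193 193 194  33  31
276  38  42  39 149 146 147 148 141 164 142 151  94  38  41  40  27  40  33  40  38 156 158 128 153 184 192 183 118 176  28  29
282  38  37 150 148 148 143 139  69 115 137 109 114  35  34  45  44  40  36  37  41 113 110 140 101  80 118 139 121 179 170  27
288  50  41 189 142 126 201 197 203 108  96 148 174  35  20  30  36  38  40  31  21 173 155 130 176 174 176 177 177  95 175  27
```

Call:
{"method": "servo_tool", "body": {
  "rows": [
    {"dp":[2,0,-1],"turn":[0,0,0],"jaw":0},
    {"dp":[2,0,-1],"turn":[0,0,0],"jaw":-0.6},
    {"dp":[2,0,-1],"turn":[0,0,0],"jaw":-1},
    {"dp":[2,0,-1],"turn":[0,0,0],"jaw":-1},
    {"dp":[2,0,-1],"turn":[0,0,0],"jaw":-1}
  ],
  "squeeze": 50
}}

```text
time_s: 13.55
tcp_pos: [0.5301, 0.2087, 0.1036]
tcp_rot: [-0.561, -3.091, 0.0]
wrist_force: [-0.4, 0.7, 1.1]
gripper_width: 0.273
grip_force: 52.3
```

Call:
{"method": "servo_tool", "body": {
  "rows": [
    {"dp":[0,0,0],"turn":[0,0,0],"jaw":-1},
    {"dp":[0,0,0],"turn":[0,0,0],"jaw":-1}
  ]
}}

```text
time_s: 13.8
tcp_pos: [0.5301, 0.2088, 0.1036]
tcp_rot: [-0.561, -3.091, 0.0]
wrist_force: [0.1, -0.0, 1.4]
gripper_width: 0.278
grip_force: 52.3
```

Gripped at 24 mm. Draw it out straight up.

Call:
{"method": "servo_tool", "body": {
  "rows": [
    {"dp":[0,0,8],"turn":[0,0,0],"jaw":-1},
    {"dp":[0,0,25],"turn":[0,0,0],"jaw":-1},
    {"dp":[0,0,50],"turn":[0,0,0],"jaw":-1},
    {"dp":[0,0,75],"turn":[0,0,0],"jaw":-1},
    {"dp":[0,0,100],"turn":[0,0,0],"jaw":-1}
  ]
}}

```text
time_s: 14.42
tcp_pos: [0.5304, 0.2088, 0.2056]
tcp_rot: [0.561, 3.09, 0.001]
wrist_force: [0.1, 0.7, -1.1]
gripper_width: 0.271
grip_force: 52.0
```

Call:
{"method": "servo_tool", "body": {
  "rows": [
    {"dp":[0,0,25],"turn":[0,0,0],"jaw":-1},
    {"dp":[0,0,50],"turn":[0,0,0],"jaw":-1},
    {"dp":[0,0,60],"turn":[0,0,0],"jaw":-1},
    {"dp":[0,0,60],"turn":[0,0,0],"jaw":-1}
  ]
}}

```text
time_s: 14.92
tcp_pos: [0.5306, 0.2088, 0.2645]
tcp_rot: [0.561, 3.089, 0.001]
wrist_force: [0.1, 0.4, -2.5]
gripper_width: 0.273
grip_force: 52.1
```

```bash
python3 - <<'E'
from h import *
o=env.get_obs();print(o["time_s"],o["tcp_pos"],o["wrist_force"],o["grip_force"],o["gripper_width"])
cm=cal("wrist"); im=env.get_image("wrist")
for n in("wrist","scene","top"):
  env.get_image(n)
  for t in("probe","probe_tip","pan_spot","pan","keeper_knob"): print(n,t,[(np.round(d["position"],1).tolist(),round(d["conf"],2)) for d in env.look_for(t,n)][:3])
b=o["tcp_pos"]+[0,0,.083-.1036]
print("exp tip px",proj("wrist",b-[0,0,.07]),proj("scene",b-[0,0,.07]),"collar",proj("wrist",b))
E
```

```text
14.925 [0.53057227 0.20881667 0.26448112] [ 0.11453595  0.39028093 -2.50040333] 52.11021423339844 0.2728286124677817
wrist probe [([249.0, 230.6], 0.93), ([233.1, 7.6], 0.72), ([150.1, 210.6], 0.52)]
wrist probe_tip [([295.4, 219.8], 0.17)]
wrist pan_spot [([38.7, 228.2], 0.75)]
wrist pan [([171.3, 343.9], 0.47)]
wrist keeper_knob [([294.2, 217.3], 0.86)]
scene probe [([343.1, 151.9], 0.77), ([368.7, 143.6], 0.61), ([395.6, 151.6], 0.55)]
scene probe_tip []
scene pan_spot [([181.8, 209.6], 0.57)]
scene pan [([181.0, 206.8], 0.62)]
scene keeper_knob [([336.3, 212.8], 0.78), ([331.6, 215.7], 0.59)]
top probe []
top probe_tip [([193.1, 179.1], 0.4), ([179.1, 188.6], 0.19)]
top pan_spot [([315.7, 194.4], 0.58)]
top pan [([316.6, 191.1], 0.77)]
top keeper_knob [([252.0, 113.4], 0.65), ([185.9, 162.1], 0.63)]
exp tip px [252.82733535 179.64516709] [336.85262845 174.17582202] collar [252.82807842 210.85735197]
```

Call:
{"method": "servo_tool", "body": {
  "rows": [
    {"dp":[0,-30,0],"turn":[0,0,0],"jaw":-1},
    {"dp":[-4,-75,0],"turn":[0,0,0],"jaw":-1},
    {"dp":[-8,-125,0],"turn":[0,0,0],"jaw":-1},
    {"dp":[-12,-175,0],"turn":[0,0,0],"jaw":-1},
    {"dp":[-17,-225,0],"turn":[0,0,0],"jaw":-1}
  ]
}}

```text
time_s: 16.5
tcp_pos: [0.5131, -0.0178, 0.2638]
tcp_rot: [0.561, 3.09, -0.0]
wrist_force: [0.2, -1.5, -2.4]
gripper_width: 0.273
grip_force: 52.0
```

Call:
{"method": "servo_tool", "body": {
  "rows": [
    {"dp":[0,-45,0],"turn":[0,0,0],"jaw":-1},
    {"dp":[0,-80,0],"turn":[0,0,0],"jaw":-1},
    {"dp":[0,-100,0],"turn":[0,0,0],"jaw":-1},
    {"dp":[0,-100,0],"turn":[0,0,0],"jaw":-1}
  ]
}}

```text
time_s: 17.0
tcp_pos: [0.5133, -0.117, 0.2635]
tcp_rot: [0.564, 3.091, 0.0]
wrist_force: [0.7, 1.2, -1.3]
gripper_width: 0.271
grip_force: 52.1
```

```bash
cat > spot.py <<'E'
from h import *
import sys
o=env.get_obs();print(o["time_s"],o["tcp_pos"],o["wrist_force"][2])
cm=cal("wrist"); im=env.get_image("wrist"); np.savez(sys.argv[1],im=im,M=cm[1],o=cm[2])
L=env.look_for("pan_spot","wrist")
for d in L[:3]: print(np.round(d["position"],1),round(d["conf"],2),atz("wrist",d["position"],.01,cm).round(4))
for d in env.look_for("pan","wrist")[:2]: print("pan",np.round(d["position"],1),round(d["conf"],2))
for d in env.look_for("probe_tip","wrist")[:2]: print("tip",np.round(d["position"],1),round(d["conf"],2))
e=proj("wrist",[.514,-.225,.01],cm);print("exp",e)
x,y=map(int,L[0]["position"] if L else e); g=im.max(2)
for r in range(max(y-12,0),min(y+13,384),2): print(r,' '.join(f"{v:3d}" for v in g[r,max(x-20,0):x+21:2]))
E
python3 spot.py s1.npz
```

```text
17.0 [ 0.51329913 -0.11704925  0.26353254] -1.3103878776031852
[177.4 170.4] 0.61 [ 0.5094 -0.2376  0.01  ]
pan [179.5 171.3] 0.86
exp [185.92021806 170.23424863]
158 103 105 107 109 112 111 108 106 106 108 109 107 106 111 104 108 107 108 103 106 105
160 109 110 108 107 108 104 104 106 110 106 112 109 110  99 103 103 108 109 109 104 103
162 109 104 105 106 107 104 104 110 106 112 105 103 109 162 171 103 102 106 110 109 106
164 103 103 103 105 107 106 108 106 103 105 105 156 185 181 183 183 188 103 106 105 102
166 107 105 108 106 106 104 105 106 106 104 110 185 181 180 184 182 180 161 105 101 107
168 104 105 108 104 107 105 106 106 108 107 133 180 179 177 180 183 184 185 102 105 106
170 102 102 105 106 101 108 108 109 107 105 123 180 181 184 180 180 183 189 104 102 105
172 106 105 105 111 106 107 108 105 106 104 102 184 180 180 183 182 179 183 103 107 105
174 103 107 106 107 107 103 106 104 104 103 103 154 186 178 178 184 184 121 100 104 101
176 107 103 102 105 106 107 105 107 106 102 107  85 137 178 178 176 110 103 105 102 102
178 104 107 106 110 106  99 105 107 107 106 107 106 105 104 106 104 101 101 104 105 103
180 106 104 106 100 108 100 106 104 101 108 103 104 104 102 101 104 109 104 102 109 103
182 102 108 100 103 104 102 104 108 104 102 102 101 103 107 110 103 110 104 104 104 105
```

Call:
{"method": "servo_tool", "body": {
  "rows": [
    {"dp":[0,-45,0],"turn":[0,0,0],"jaw":-1},
    {"dp":[0,-95,0],"turn":[0,0,0],"jaw":-1},
    {"dp":[0,-140,0],"turn":[0,0,0],"jaw":-1},
    {"dp":[0,-180,0],"turn":[0,0,0],"jaw":-1},
    {"dp":[0,-180,0],"turn":[0,0,0],"jaw":-1}
  ]
}}

```text
time_s: 17.82
tcp_pos: [0.5136, -0.2981, 0.2633]
tcp_rot: [0.564, 3.09, -0.001]
wrist_force: [0.1, 0.1, -1.4]
gripper_width: 0.274
grip_force: 52.1
```

```bash
cat > sc.py <<'E'
from h import *
import sys
c=env.calibration("wrist"); rs=[]
for f in sys.argv[1:]:
    d=np.load(f); cm=(c,d["M"],d["o"]); im=d["im"]; e=proj("wrist",[.514,-.225,.01],cm)
    hsv=cv2.cvtColor(im,cv2.COLOR_RGB2HSV); m=((im.max(2)>140)&(hsv[...,1]<60)).astype(np.uint8)
    n,l,s,ce=cv2.connectedComponentsWithStats(m)
    k=[i for i in range(1,n) if 60<s[i,4]<800 and np.hypot(*(ce[i]-e))<35]
    for i in k: print(f,s[i],ce[i].round(1),atz("wrist",ce[i],.01,cm).round(4))
    if k: rs.append(ray("wrist",ce[min(k,key=lambda i:np.hypot(*(ce[i]-e)))],cm))
if len(rs)>1: print("tri",tri(rs).round(4))
E
python3 spot.py s2.npz | head -6; python3 sc.py s1.npz s2.npz
```

```text
17.825 [ 0.51361724 -0.29805109  0.26331339] -1.3523453342827056
[303.5 131.6] 0.71 [ 0.5215 -0.2226  0.01  ]
pan [301.7 131. ] 0.93
tip [422.9  63.3] 0.59
exp [300.32455772 127.32644467]
119 103 103 106 101  99  99  96 169 172 164 118 104 103 100  97 104 101  96  97  99  94
s1.npz [177 162  16  15 180] [184.6 169.2] [ 0.5118 -0.2263  0.01  ]
s2.npz [291 119  16  16 206] [298.8 126.4] [ 0.5119 -0.2266  0.01  ]
tri [ 0.512  -0.2266  0.0092]
```

```bash
python3 - <<'E'
from h import *
o=env.get_obs();t=o["tcp_pos"];M=R.from_rotvec(o["tcp_rot"]).as_matrix()
for z in(-70,-50,-25,0): print(z,proj("wrist",t+M@[0,0,-(z-20.6)/1e3]).round(1))
print("tip foot edges",[proj("wrist",t+M@[a,b,.0906]).round(1).tolist() for a,b in((.006,0),(-.006,0),(0,.006),(0,-.006))])
im=np.load("s2.npz")["im"];g=im.max(2)
for r in range(164,236,3): print(r,' '.join(f"{v:3d}" for v in g[r,222:286:2]))
E
```

```text
-70 [252.6 179. ]
-50 [252.5 186.2]
-25 [252.5 196.9]
0 [252.5 209.9]
tip foot edges [[252.6, 172.8], [252.6, 185.2], [259.1, 179.0], [246.1, 179.0]]
164  98 129 146 113 121 118 117 145 143 145 146 146 103 120 102 101 102 103  99  99 101  99 100 104 113 103  96  98  95  97 101  95
167 152 151 148 123 120 121 117 121 147 150 156 157 148 101 111 104 103 104 102 104 103 101 104 107 106 101 110 105 102  97 102 102
170 139 145 147 149 114 114 118 115 146 121  70  88 129 149 134  97 111 105 102 105 101 103 102 111 104 105 107 108 104 102 107 104
173 162 147 147 151 137 117 119 117 118 149 150 141 138 140 138 143  96 117 102 101 100 105 105 104 102 104 101 106 104 100 103  99
176 194 116  75  93 132 120 121 122 115 134 141 127 124 102 102  61  93 121  98 106 109 104 106 101 107 105 103 103 100 100 104 102
179 172 199 175 160 138 139 119 111  30  22  31  42  29  35  46  46  41  39  43  36  43  31  28  85 106 107 108 106 105 101 104 105
182 186 182 181 187 138  78  25  29  35  33  35  31  43  36  42  33  41  35  36  41  38  39  39  44  39  35  90 104 101 102 102 104
185 183 187 180  43  34  3
[... 1517 characters left out ...]
  36  29  26  33  28  37  31  33  39  36
221  30  17  30  33  25  28  29  28  30  34  27  23  30  33  33  38  27  33  36  33  23  35  25  29  36  26  41  40  40  31  30  40
224  33  22  28  22  27  21  33  32  33  23  31  30  28  24  24  30  33  31  22  35  38  24  35  24  30  34  40  37  38  40  32  36
227  26  18  26  29  29  25  32  28  33  34  33  32  27  31  29  28  32  21  31  23  29  34  27  29  29  34  35  33  41  39  39  34
230  21  24  24  30  38  30  26  31  28  23  23  33  33  28  25  29  24  26  32  31  29  33  30  24  29  45  34  39  29  28  24 111
233 157 155 162  55  34  27  34  22 125 123 122 120 118 122 118 119 120 121 120 121 121 122 122  76  26  30  28  43  96 161 157 154
```

```bash
python3 - <<'E'
from h import *
o=env.get_obs();t=o["tcp_pos"];M=R.from_rotvec(o["tcp_rot"]).as_matrix()
im=np.load("s2.npz")["im"];g=im.max(2).astype(int)
print("edge rows by col",[(c,int(np.where(g[150:,c]<60)[0][0])+150) for c in range(232,276,4)])
for x in(.024,.026,.028):
  for zz in(.0146,.0206): print(x,zz,[proj("wrist",t+M@[x*np.cos(a),x*np.sin(a),zz]).round(1).tolist() for a in(-.5,0,.5)])
env.get_image("scene")
print(M.round(3))
E
```

```text
edge rows by col [(232, 183), (236, 180), (240, 178), (244, 178), (248, 177), (252, 177), (256, 177), (260, 178), (264, 178), (268, 180), (272, 182)]
0.024 0.0146 [[235.0, 184.3], [252.4, 180.1], [269.9, 184.3]]
0.024 0.0206 [[235.5, 181.5], [252.5, 177.3], [269.5, 181.4]]
0.026 0.0146 [[233.4, 181.8], [252.4, 177.2], [271.5, 181.8]]
0.026 0.0206 [[234.0, 179.0], [252.5, 174.5], [270.9, 179.0]]
0.028 0.0146 [[231.9, 179.3], [252.4, 174.2], [273.0, 179.2]]
0.028 0.0206 [[232.5, 176.5], [252.4, 171.6], [272.4, 176.5]]
[[-0.937  0.35  -0.   ]
 [ 0.35   0.937  0.001]
 [ 0.001  0.001 -1.   ]]
```

Spot at (0.512, −0.2265, 0.010), agreeing in both views. The probe is centred in the hand. Move over the spot and down to about 20 mm above it.

Call:
{"method": "servo_tool", "body": {
  "rows": [
    {"dp":[-2.5,40,0],"turn":[0,0,0],"jaw":-1},
    {"dp":[-2.5,71.5,-20],"turn":[0,0,0],"jaw":-1},
    {"dp":[-2.5,71.5,-60],"turn":[0,0,0],"jaw":-1},
    {"dp":[-2.5,71.5,-105],"turn":[0,0,0],"jaw":-1},
    {"dp":[-2.5,71.5,-140],"turn":[0,0,0],"jaw":-1}
  ]
}}

```text
time_s: 18.7
tcp_pos: [0.5103, -0.223, 0.1223]
tcp_rot: [-0.558, -3.091, -0.0]
wrist_force: [-0.7, 0.5, -1.2]
gripper_width: 0.273
grip_force: 52.0
```

Call:
{"method": "servo_tool", "body": {
  "rows": [
    {"dp":[0,0,0],"turn":[0,0,0],"jaw":-1},
    {"dp":[0,0,-5],"turn":[0,0,0],"jaw":-1},
    {"dp":[0,0,-12],"turn":[0,0,0],"jaw":-1},
    {"dp":[0,0,-18],"turn":[0,0,0],"jaw":-1},
    {"dp":[0,0,-18],"turn":[0,0,0],"jaw":-1}
  ]
}}

```text
time_s: 19.32
tcp_pos: [0.5105, -0.2247, 0.1054]
tcp_rot: [-0.561, -3.091, -0.0]
wrist_force: [0.3, -0.0, -1.5]
gripper_width: 0.273
grip_force: 51.9
```

```bash
python3 - <<'E'
from h import *
o=env.get_obs();t=o["tcp_pos"];print(t,o["wrist_force"],o["ft_torque"],o["gripper_width"])
M=R.from_rotvec(o["tcp_rot"]).as_matrix()
g=env.get_image("wrist").max(2).astype(int)
print("edge rows",[(c,int(np.where(g[150:,c]<60)[0][0])+150) for c in range(232,276,4)])
print("spot px",[proj("wrist",[.5119+.012*np.cos(a),-.2265+.012*np.sin(a),.01]).round(1).tolist() for a in np.arange(0,6.2,1.05)])
for r in range(150,184,3): print(r,' '.join(f"{v:3d}" for v in g[r,224:284:2]))
E
```

```text
[ 0.51046869 -0.22470583  0.10541807] [ 0.31655299 -0.01284957 -1.54095889] [-0.00013342 -0.01283758  0.06012832] 0.27304927911740046
edge rows [(232, 183), (236, 180), (240, 179), (244, 178), (248, 177), (252, 177), (256, 177), (260, 178), (264, 178), (268, 180), (272, 182)]
spot px [[255.9, 190.4], [264.0, 181.1], [259.5, 169.7], [246.7, 167.7], [238.7, 177.4], [243.5, 188.6]]
150 108 110 109 108 107 106 107 114 113 108 107 107 110 113 112 113 106 110 108 109 102 109 106 109 106 109 102 108 108 109
153 108 110 107 108 111 109 110 110 112 112 112 112 111 110 108 107 105 102 110 107 110 107 107 106 106 110 110 107 106 103
156 107 114 108 108 107 112 113 108 111 112 110 105 107 104 106 109 110 104 111 109 111 110 109 104 107 107 107 104 104 104
159 112 108 110 112 110 110 106 110 108 103 106 108 103 109 109 109 111 111 109 108 106 108 108 110 104 107 106 109 108 110
162 111 110 105 108 111 106 107 106 106 108 107 109 112 108 108 105 110 108 109 110 110 108 108 107 111 109 108 107 110 111
165 106 106 108 110 109 111 108 112 109 112 111 104 107 107 106 110 106 107 112 107 108 106 107 109 109 111 109 111 110 105
168 106 102 108 111 112 110 106 106 108 110 110 115 152 152 169 166 137 105 108 109 107 106 109 103 109 108 104 104 105 104
171 109 108 106 105 105 108 106 107 110 130 177 184 184 182 185 185 185 183 170 108 106 105 104 107 102 106 104 106 104 110
174 104 106 108 108 110 103 107  99 111 183 184 183 167 154 177 182 177 179 182 173 101 107 100 106 107 107 109 108 105 110
177 107 106 107 108 108 110 113 113 172 162  67  52  22  13  35  27  23  57  92 134 107 106 114 109 107 107 108 104 104 101
180 110 111 110 110 112  98  24  31  41  42  43  43  39  44  42  49  42  43  47  47  44  43  26  85 106 103 103 111 107 105
183 109 108  99  62  24  39  43  42  38  39  44  39  41  35  38  42  44  40  40  36  44  36  41  43  39  40  92 107 105 106
```

Call:
{"method": "servo_tool", "body": {
  "rows": [
    {"dp":[0.5,-1.5,-2],"turn":[0,0,0],"jaw":-1},
    {"dp":[0.5,-1.5,-4],"turn":[0,0,0],"jaw":-1},
    {"dp":[0.5,-1.5,-6],"turn":[0,0,0],"jaw":-1},
    {"dp":[0.5,-1.5,-6],"turn":[0,0,0],"jaw":-1}
  ]
}}

```text
time_s: 19.88
tcp_pos: [0.5113, -0.2264, 0.0995]
tcp_rot: [0.561, 3.091, -0.0]
wrist_force: [-0.1, -0.2, 0.9]
gripper_width: 0.272
grip_force: 52.2
```

Call:
{"method": "servo_tool", "body": {
  "rows": [
    {"dp":[0,0,-1.5],"turn":[0,0,0],"jaw":-1},
    {"dp":[0,0,-3],"turn":[0,0,0],"jaw":-1},
    {"dp":[0,0,-3],"turn":[0,0,0],"jaw":-1}
  ]
}}

```text
time_s: 20.25
tcp_pos: [0.5113, -0.2264, 0.0966]
tcp_rot: [0.561, 3.091, -0.0]
wrist_force: [-0.0, -0.6, 1.5]
gripper_width: 0.274
grip_force: 52.4
```

Call:
{"method": "servo_tool", "body": {
  "rows": [
    {"dp":[0,0,-1],"turn":[0,0,0],"jaw":-1},
    {"dp":[0,0,-2],"turn":[0,0,0],"jaw":-1},
    {"dp":[0,0,-2],"turn":[0,0,0],"jaw":-1}
  ]
}}

```text
time_s: 20.62
tcp_pos: [0.5113, -0.2264, 0.0946]
tcp_rot: [0.561, 3.091, -0.0]
wrist_force: [-0.8, -1.1, 1.8]
gripper_width: 0.277
grip_force: 52.4
```

```bash
python3 - <<'E'
from h import *
F=[]
for i in range(20): env.get_image("wrist"); o=env.get_obs(); F.append(o["wrist_force"])
F=np.array(F);print(o["time_s"],o["tcp_pos"],F.mean(0),F.std(0)/20**.5)
E
```

```text
21.625 [ 0.51125809 -0.22630653  0.09456636] [-0.00574185 -0.75141568  1.29236359] [0.12719742 0.10127153 0.10456647]
```

Call:
{"method": "servo_tool", "body": {
  "rows": [
    {"dp":[0,0,-0.6],"turn":[0,0,0],"jaw":-1},
    {"dp":[0,0,-1.2],"turn":[0,0,0],"jaw":-1},
    {"dp":[0,0,-1.2],"turn":[0,0,0],"jaw":-1}
  ]
}}

```text
time_s: 22.0
tcp_pos: [0.5112, -0.2263, 0.0933]
tcp_rot: [0.561, 3.091, -0.0]
wrist_force: [-0.1, -1.6, 1.6]
gripper_width: 0.274
grip_force: 52.5
```

```bash
python3 - <<'E'
from h import *
F=[]
for i in range(16): env.get_image("wrist"); o=env.get_obs(); F.append(o["wrist_force"])
F=np.array(F);print(o["time_s"],o["tcp_pos"],F.mean(0),o["tcp_rot"],o["grip_force"])
c=cal("wrist");g=env.get_image("wrist").max(2).astype(int)
for r in range(156,184,3): print(r,' '.join(f"{v:3d}" for v in g[r,228:280:2]))
env.get_image("scene")
for t in("keeper_knob","pan","pan_spot"):print(t,[(np.round(d["position"],1).tolist(),round(d["conf"],2)) for d in env.look_for(t,"scene")][:2])
g=env.get_image("scene").max(2)
for r in range(214,236,2): print(r,' '.join(f"{v:3d}" for v in g[r,332:360:2]))
E
```

```text
22.8 [ 0.51122356 -0.22630022  0.09336653] [ 0.03182435 -1.2393614   1.66983471] [ 5.61308800e-01  3.09101283e+00 -1.90725569e-04] 52.45599567890167
156 110 107 113 113 112 110 113 111 114 112 111 110 109 105 103 110 110 110 104 107 104 110 108 108 109 104
159 112 110 112 110 110 112 109 105 109 102 104 107 109 104 108 111 107 112 106 109 107 105 107 105 103 104
162 110 112 107 105 113 109 109 106 107 108 110 108 107 109 109 112 105 108 109 107 111 110 106 108 111 109
165 110 109 108 111 107 109 107 108 108 109 109 109 107 105 109 108 108 109 106 110 106 109 107 109 109 110
168 105 102 105 109 109 111 107 107 108 107 106 105 105 110 106 106 108 111 110 111 109 109 108 108 108 106
171 109 112 108 110 107 104 107 106 107 105 176 188 191 189 192 161 116 107 108 106 108 110 109 105 106 107
174 108 105 105 109 105 108 109 115 176 185 182 183 184 185 185 182 183 179 104 108 106 104 105 107 101 106
177 110 106 110 108 108 113  98 160 107  98  29  25  36  23  26  53 129 159 157 100 104 106 104 109 107 107
180 109 110 111 104  34  31  38  46  47  49  48  34  43  40  45  46  53  45  46  40  26
[... 188 characters left out ...]
0.95)]
pan_spot [([180.8, 211.8], 0.88)]
214  69  68  70  67  77  83  88  95 101 119 123 119 121 122
216  71  72  68  64  66  69  65  71 111 114 118 119 121 117
218  67  72  71  67  66  78  67  89 113 125 125 124 126 126
220  84  89  98  92  64  68  68  96 110 126 127 128 124 128
222  60  59  58  58  66  67  70 106  92  88  88  86  85  89
224  61  60  59  57  67  47  41  37 108 117 118 117 120 120
226  60  61  61  57  64  38  36  44  60 114 119 114 119 116
228  61  63  60  59  68  39  32  39  67 119 120 120 123 121
230  59  58  60  58  66  60  49  58 107 121 121 122 122 125
232  60  58  57  66  65  71  84  81  81  96  95  98  95  93
234  57  61  59  60  69 101 115 113 116 114 120 115 119 118
```

```bash
python3 -c "
from rig import env
print(env.sign_off())"
```

```text
the job is handed in; nothing more can be done
None
```

The job is handed in at about 23 s of the 64 s: the lever is at its stop, and the probe is held upright on the pan spot with about 3 N on the tip, which is about half-way in; the lever push missed twice before it caught.

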